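# Unlock a green sample cup from its stack and put it on the balance

### The job

Weigh-in is next: take the top cup off the green stack and stand it upright in the middle of the balance pan. The stacked cups are hooked together, so twist the top cup about an eighth of a turn on the spot, either way, to unhook it as you lift it off; the lower green cup must stay in its holder. Set the cup down gently, let go, and leave the orange stack alone.

Things in the scene. Friction and masses are not known exactly. Their poses are not given: they have to be found in the camera images.
- green_cup_grip (a point): Top cup of green stack, 85 mm tall, 90 g: round band 54 mm wide, 50 tall, over a foot 45 wide, 35 tall. Point: on the axis, mid-band (60 mm above the foot's underside, 25 above the shoulder, 25 below the rim). z up. Along +x and -x, 12 mm wide, stick out a rim ear (to 35 mm from axis) and a shoulder claw (to 40; 4 mm above to 11 below the shoulder). So grip across y, on the band.
- green_lower_rim (a point): Lower green cup (darker green), same shape, loose in a fixed holder whose pins stop it turning. Point: centre of its mouth at rim height, 91 mm above bench; z up, x through its ears. The top cup's shoulder rests on it, x axes alike, foot 35 mm inside; its claws hook under these ears with 3 mm play upward. Turned 30 to 90 degrees either way (aim 50), they are clear and it lifts out.
- pan (a point): Fixed white weighing balance, 230 x 170 mm: centre of the top face of its flat round steel pan, 120 mm in diameter, 52 mm above the bench; z up. With the cup's foot on the pan, the cup's grip point is 60 mm above this point.
- orange_cup_grip (a point): Top cup of the orange stack, a bystander of the same shape in a holder of its own (110 x 100 mm); same point and axes as for the green cup. Stacks may stand either way round, at least 150 mm apart.
Things that resemble listed ones, but are neither listed nor needed, are in the scene too. What is meant by the part that bears green_cup_grip is not purple, and is the smaller of those in its own colour.

How it is judged:
By the outcome, as a careful person would: the job done as asked, in the order asked, and still so for the second after the job is handed in, with the robot touching nothing.
It also fails if it takes over 45 s, if anything falls off the work surface, if the arm or the gripper's body presses on something with over 40 N, if the wrist force passes 120 N, or if a joint passes its speed limit or range.

### The arm

A 6-joint arm with a two-finger parallel gripper is mounted at the origin on the work surface. World frame = base frame: x ahead of the robot, y to its left, z up, the work surface at z = 0. Lengths are in m, angles in rad, forces in N, time in s.
With the tool pointing down it reaches from about 0.375 to 0.925 m from the base axis. Payload 5.7 kg.
Tool frame: the origin (TCP) lies at the very end of the fingers, on their centre line; the grasp point (between the pads) lies grasp_offset behind it (grasp_offset is the distance from the TCP to the grasp point, in m); z points along the fingers, y is the direction in which the jaws open and shut (so a half turn about z gives the same grasp; the last joint's range is limited). The gripper opens to 85 mm and grips with 20 to 120 N. Pads are 22 mm wide; open, the fingers measure 114 mm over their backs; the gripper's body (76 mm by 85 mm) begins 54 mm behind the grasp point. The pads swing forward as they close: fully open they stand 13 mm farther back than shut.
Start: joints at [1.155, 0.359, 1.51, -0, 1.272, -0.115], TCP at [0.178, 0.573, 0.231] pointing down, gripper open.
Joint ranges: [-2.97, 2.97], [-1.01, 2.36], [0.21, 2.38], [-0.96, 4.11], [0.2, 2.71], [-2.98, 2.98]. Speed limits (rad/s): [2.39, 2.39, 3.14, 3.14, 3.14, 3.14].

### API

Orientations are given as a rotation vector (axis times angle).
In Python, from rig import * gives the robot as it stands.
- The arm moves only by the tool play_rows, never from a script. Its argument "steps" is a list that holds one entry, the list of rows, each a list of 6 numbers: the shift along the tool's x, y, z in mm, then the turn, a rotation vector about the tool's x, y, z in rad. A call has 1 to 12 rows; each row shifts and turns the commanded pose from where the row before left it, along the tool's axes as they then stand; what a row does not reach is not made up. A row lasts 1/12 s, in which the tool goes at most 41.7 mm and 7.16 degrees, less where a joint would pass 70% of its speed; a pose out of reach is approached as far as the arm can. A call is refused whole if a number of a shift passes 41.7 or a number of a turn 0.125, either way. A call with a gripper value outside its range is refused whole. "grip" is the gripper's target within -1 to 1 (shut at 1, half-way at 0, fully open at -1), set as the call begins (left out, the last holds). The fingers move at their own pace and stop on an object; the grip force is fixed at half the most. Time passes only in rows, so rows that do not move let the fingers close. It gives the time, the measured TCP pose, the force and the opening at its end, in the units of the state.
- read_state(): the state, without advancing time (a new reading comes with each control period).
- grab_frame(name): name is "side" or "top" or "wrist"; returns the picture (480x640x3 uint8, red, green, blue); there is no depth.
- camera_params(name): a dict with "fx", "fy", "cx", "cy" (pixels), "R" (3x3) and "t" (3): a world point X has camera coordinates R X + t; the wrist camera has in their place "hand_eye" (4x4, takes a point from camera to tool coordinates, whose origin is the TCP and whose axes are the flange's). Camera axes: x right, y down, z forward; pixel columns grow to the right and rows downward; lengths in m; the calibration is good to about 2 mm. The wrist camera is an equidistant fisheye: a pixel r from the principal point sees the ray r / f radians off the axis. A picture is of the moment at which its call begins: read the wrist's pose just before it. camera_params takes no time and is no camera call.
- finish_job(): hands the job in, once; it reports no verdict.
The state is a dict: "time": time; "q": joint angles; "dq": joint speeds; "joint_efforts": joint torques, N m; "position": TCP position; "tool_rot": TCP orientation; "contact_force": force on the tool from outside, world axes, zero at the start; "torque": the same for the moment, N m; "grip_width": finger opening in m.
Only numpy, scipy, OpenCV 4.12 (cv2) and the standard library are available. Lean on these libraries where they do the work, as an engineer would, in place of code of your own. Each camera call takes 0.05 s, during which the arm holds its last target.

## Working session

There is one attempt and no reset: what is moved stays moved. The work goes in short steps, Python scripts to look and compute and a tool call to move; the robot and the scene stay as the last step left them, time stands still between calls to the robot, and variables do not carry over. Pictures are saved under pics/ and viewed, and the job is handed in when it is done.

Besides the shell and the picture viewer there is one more tool, called after "Emit:" in YAML: its name, and indented under it one key for each argument. play_rows: Moves the arm, as the interface text tells. Its arguments: {"type":"object","properties":{"steps":{"type":"array","items":{"type":"array","items":{"type":"array","items":{"type":"number"}}}},"grip":{"type":"number"}},"required":["steps"]}

```bash
ls; mkdir -p pics; python3 - <<'E'
from rig import *
import cv2
s=read_state(); print(s)
for n in ["top","side","wrist"]:
    im=grab_frame(n); cv2.imwrite(f"pics/{n}0.png",im[:,:,::-1]); print(n,camera_params(n))
E
```

```text
pics
{'time': 0.0, 'q': array([ 1.15491814e+00,  3.59507505e-01,  1.51148249e+00,  4.70725145e-05,
        1.27250332e+00, -1.15140572e-01]), 'dq': array([-0.00035874,  0.00050556,  0.00123453,  0.00100245, -0.00037862,
       -0.00096202]), 'joint_efforts': array([ 2.05368568e-03, -5.27617085e+01, -2.78625941e+01, -4.34875687e-05,
        1.32569918e-02, -8.05568629e-05]), 'position': array([0.17746117, 0.572414  , 0.23043306]), 'tool_rot': array([-4.70559474e-01, -3.10560202e+00,  2.86190366e-03]), 'contact_force': array([-0.88120233,  0.49904043,  1.11048086]), 'torque': array([-0.00864023, -0.01736763,  0.01040711]), 'grip_width': 0.08522311127027385}
top {'fx': 597.2083313034706, 'fy': 597.2083313034706, 'cx': 324.2762867337241, 'cy': 245.6150384049206, 'R': array([[-0.02710571, -0.99962759,  0.00315756],
       [-0.99334128,  0.02658116, -0.11210059],
       [ 0.11197491, -0.00617511, -0.99369185]]), 't': array([-0.03807299,  0.5855819 ,  1.34152238])}
side {'fx': 560.9642029396215, 'fy': 560.9642029396215, 'cx': 318.7070222891396, 'cy': 233.79921649899475, 'R': array([[ 0.93143648, -0.36380568,  0.00845601],
       [-0.28453866, -0.74258489, -0.60630473],
       [ 0.22685641,  0.56232829, -0.79518744]]), 't': array([-0.53155789,  0.16918766,  1.09388499])}
wrist {'fx': 371.64829954431775, 'fy': 371.64829954431775, 'cx': 323.68668918049815, 'cy': 241.17500850485897, 'hand_eye': array([[-6.66141065e-04, -9.46449051e-01, -3.22852520e-01,
         8.41625441e-02],
       [ 9.99998799e-01, -1.78699729e-04, -1.53943378e-03,
        -9.31888112e-04],
       [ 1.39930199e-03, -3.22853158e-01,  9.46448034e-01,
        -1.42389297e-01],
       [ 0.00000000e+00,  0.00000000e+00,  0.00000000e+00,
         1.00000000e+00]])}
```

View pics/top0.png

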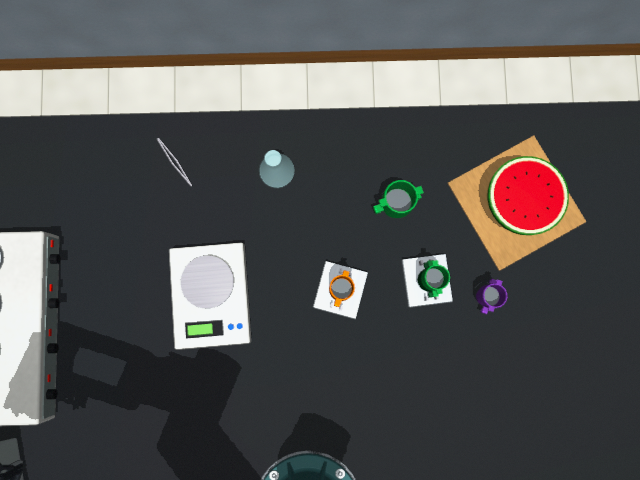

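View pics/side0.png

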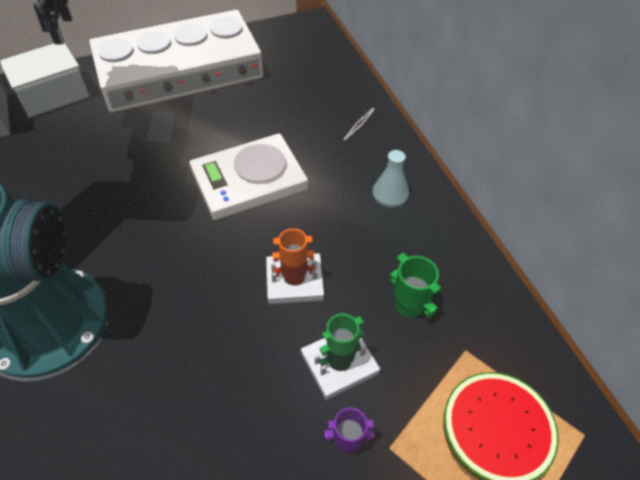

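```bash
python3 -c "
import rig
print([ (k,getattr(rig,k)) for k in dir(rig) if not k.startswith('_')])" | cut -c1-1500
```

```text
[('MotionError', <class 'rig.MotionError'>), ('camera_params', <function make.<locals>.<lambda> at 0x7ff2c6b80720>), ('finish_job', <function connect.<locals>.done at 0x7ff2c6af77e0>), ('grab_frame', <function make.<locals>.drawn_camera at 0x7ff2c6b80180>), ('grasp_offset', 0.0187), ('read_state', <function make.<locals>.<lambda> at 0x7ff2c6b80680>)]
```

```bash
python3 - <<'E'
import cv2,numpy as np
t=cv2.imread("pics/top0.png"); s=cv2.imread("pics/side0.png")
a=cv2.resize(t[238:318,390:480],None,fx=6,fy=6,interpolation=cv2.INTER_NEAREST)[:480,:400*2]
b=cv2.resize(s[300:400,295:385],None,fx=5,fy=5,interpolation=cv2.INTER_NEAREST)[:480]
cv2.imwrite("pics/crop1.png",np.hstack([a[:480,:390+0],b[:480,:400]]))
cv2.imwrite("pics/crop2.png",a)
E
```

```text
(no output)
```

View pics/crop1.png

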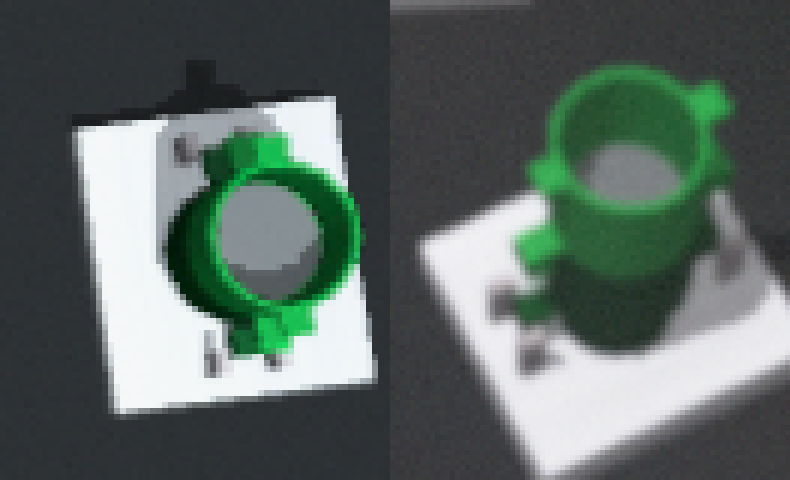

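View pics/wrist0.png

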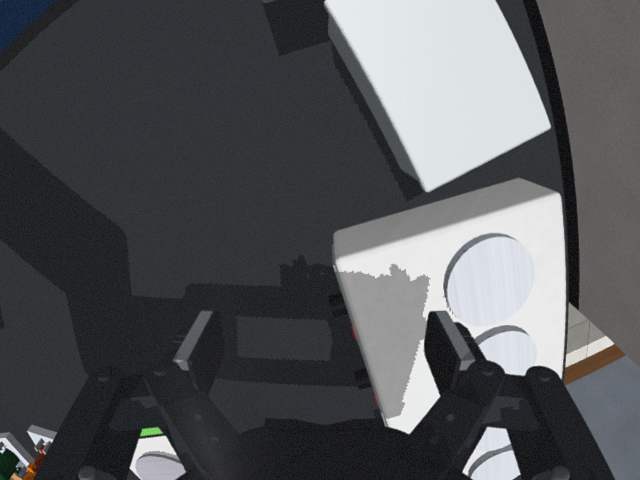

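```bash
cat > h.py <<'E'
import numpy as np, cv2
from rig import *
from scipy.spatial.transform import Rotation as Ro
C={n:camera_params(n) for n in ["top","side","wrist"]}
def ray(n,uv):
    c=C[n]; d=np.array([(uv[0]-c['cx'])/c['fx'],(uv[1]-c['cy'])/c['fy'],1.])
    R=c['R']; return -R.T@c['t'], R.T@d/np.linalg.norm(d)
def wray(uv,pos,rv):
    c=C['wrist']; x=(uv[0]-c['cx'])/c['fx']; y=(uv[1]-c['cy'])/c['fy']; th=np.hypot(x,y)
    d=np.array([x/th*np.sin(th),y/th*np.sin(th),np.cos(th)]) if th>1e-9 else np.array([0,0,1.])
    H=c['hand_eye']; R=Ro.from_rotvec(rv).as_matrix()
    return pos+R@H[:3,3], R@H[:3,:3]@d
def onz(r,z): o,d=r; return o+d*(z-o[2])/d[2]
def proj(n,X): c=C[n]; p=c['R']@X+c['t']; return np.array([c['fx']*p[0]/p[2]+c['cx'],c['fy']*p[1]/p[2]+c['cy']])
def wproj(X,pos,rv):
    c=C['wrist'];H=c['hand_eye']; R=Ro.from_rotvec(rv).as_matrix()
    p=H[:3,:3].T@(R.T@(X-pos)-H[:3,3]); th=np.arctan2(np.hypot(p[0],p[1]),p[2]); ph=np.arctan2(p[1],p[0])
    return np.array([c['cx']+c['fx']*th*np.cos(ph),c['cy']+c['fy']*th*np.sin(ph)])
def tri(rs):
    A=np.zeros((3,3));b=np.zeros(3)
    for o,d in rs: P=np.eye(3)-np.outer(d,d);A+=P;b+=P@o
    X=np.linalg.solve(A,b); return X,[np.linalg.norm((np.eye(3)-np.outer(d,d))@(X-o)) for o,d in rs]
E
python3 - <<'E'
from h import *
X,e=tri([ray("top",(437.8,277.5)),ray("side",(344.6,327.6))]); print("rim",X,e)
print(onz(ray("top",(437.8,277.5)),.141),onz(ray("side",(344.6,327.6)),.141))
# ears side
a=onz(ray("side",(295+(712-390)/5,300+100/5)),.138); b=onz(ray("side",(295+(550-390)/5,300+172/5)),.138); print(a,b,a-b,np.linalg.norm(a-b),np.degrees(np.arctan2(*(a-b)[1::-1])))
a=onz(ray("top",(390+258/6,238+148/6)),.138); b=onz(ray("top",(390+295/6,238+322/6)),.138); print(a,b,np.linalg.norm(a-b),np.degrees(np.arctan2(*(a-b)[1::-1])))
t=cv2.imread("pics/top0.png"); hsv=cv2.cvtColor(t,cv2.COLOR_BGR2HSV)
# pan
print("pan guess",onz(ray("top",(207.5,281)),.052),onz(ray("side",(260,163)),.052))
m=((hsv[:,:,1]<60)&(hsv[:,:,2]>130)&(hsv[:,:,2]<222)).astype(np.uint8)*255
s=m[245:320,172:245]; cv2.imwrite("pics/panm.png",cv2.resize(np.hstack([cv2.merge([s]*3),t[245:320,172:245]]),None,fx=5,fy=5))
E
```

```text
rim [ 0.49987143 -0.29062861  0.14362439] [np.float64(0.00193773764457998), np.float64(0.0019377376445799605)]
[ 0.49815203 -0.29056032  0.141     ] [ 0.50242281 -0.28983836  0.141     ]
[ 0.53201005 -0.28424206  0.138     ] [ 0.47108653 -0.28951174  0.138     ] [6.09235148e-02 5.26967534e-03 1.11022302e-16] 0.0611509945553671 4.943584430316216
[ 0.52999974 -0.28249394  0.138     ] [ 0.46839757 -0.29258006  0.138     ] 0.06242240508485911 9.298529862371948
pan guess [0.50903917 0.21147566 0.052     ] [0.50756299 0.2093632  0.052     ]
```

View pics/panm.png

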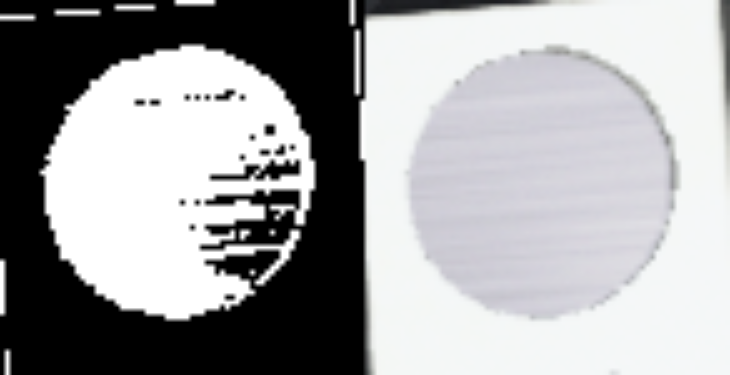

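```bash
cat >> h.py <<'E'
def heads(rv):
    R=Ro.from_rotvec(rv).as_matrix(); return np.degrees(np.arctan2(R[1,0],R[0,0])), np.degrees(np.arctan2(R[1,1],R[0,1])), np.degrees(np.arccos(-R[2,2]))
def totool(dw,rv): return Ro.from_rotvec(rv).as_matrix().T@np.array(dw)*1000
E
python3 - <<'E'
from h import *
s=read_state(); rv=s['tool_rot']; print(s['time'],s['position'],heads(rv),np.degrees(s['q']))
print(Ro.from_rotvec(rv).as_matrix())
print(totool([.402-.1775,.2-.5724,0],rv), totool([.5-.402,-.29-.2,0],rv))
E
```

```text
0.15 [0.17755744 0.57256962 0.2306313 ] (np.float64(162.76645487172866), np.float64(72.76646972436929), np.float64(0.08353921509926619)) [ 6.61707037e+01  2.05894984e+01  8.65854277e+01  7.04811299e-04
  7.29086104e+01 -6.59596626e+00]
[[-9.55105054e-01  2.96266731e-01 -5.99801271e-04]
 [ 2.96267284e-01  9.55104146e-01 -1.32894737e-03]
 [ 1.79149787e-04 -1.44698585e-03 -9.99998937e-01]]
[-324.75102127 -289.16890291    0.36024462] [-238.77126455 -438.96689201    0.59240369]
```

Emit:
play_rows:
  steps:
    - [[-29.5,-26.3,0,0,0,0],[-29.5,-26.3,0,0,0,0],[-29.5,-26.3,0,0,0,0],[-29.5,-26.3,0,0,0,0],[-29.5,-26.3,0,0,0,0],[-29.5,-26.3,0,0,0,0],[-29.5,-26.3,0,0,0,0],[-29.5,-26.3,0,0,0,0],[-29.5,-26.3,0,0,0,0],[-29.5,-26.3,0,0,0,0],[-29.5,-26.3,0,0,0,0],[0,0,0,0,0,0]]
  grip: -1

```text
time: 1.15
position: [0.4056, 0.1953, 0.2315]
tool_rot: [0.479, 3.102, -0.004]
contact_force: [-0.1, 0.8, -0.6]
grip_width: 0.0849
```

```bash
python3 - <<'E'
from h import *
s=read_state(); np.savez("w1.npz",p=s['position'],rv=s['tool_rot']); im=grab_frame("wrist"); cv2.imwrite("pics/wrist1.png",im[:,:,::-1])
rv=s['tool_rot'];print(s['time'],s['position'],heads(rv),wproj(np.array([.508,.2105,.052]),s['position'],rv))
p=s['position']
E
```

```text
1.15 [0.40559773 0.19532892 0.2314802 ] (np.float64(162.45585473844753), np.float64(72.45551816183622), np.float64(0.21288043212856836)) [371.38857337 305.07825647]
```

View pics/wrist1.png

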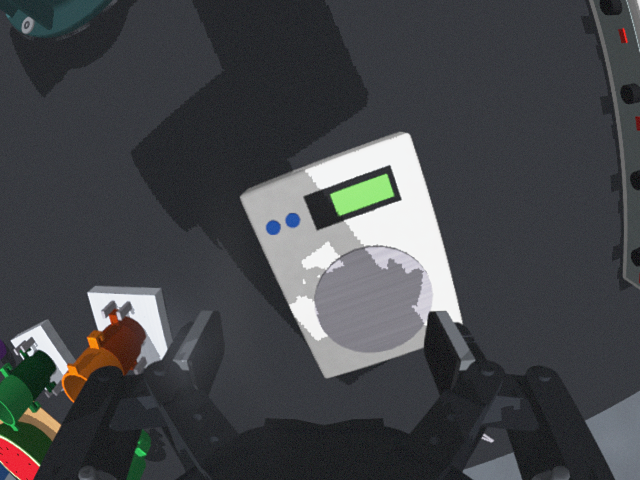

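```bash
python3 - <<'E'
from h import *
d=np.load("w1.npz"); p,rv=d['p'],d['rv']
im=cv2.imread("pics/wrist1.png"); cv2.imwrite("pics/pan2.png",cv2.resize(im[235:365,290:450],None,fx=4.5,fy=4.5,interpolation=cv2.INTER_CUBIC))
pts=[(314.5,298),(433,298),(374,245.5),(374,352),(330,263),(417,335)]
for u in pts: print(u,onz(wray(u,p,rv),.052))
X=np.array([onz(wray(u,p,rv),.052)[:2] for u in pts])
A=np.c_[2*X,np.ones(len(X))]; c=np.linalg.lstsq(A,(X**2).sum(1),rcond=None)[0]; print(c[:2],np.sqrt(c[2]+c[:2]@c[:2]))
for n,c0 in [("top",(208,281.4))]: print(onz(ray(n,c0),.052))
E
```

```text
(314.5, 298) [0.4832406  0.15947757 0.052     ]
(433, 298) [0.52068896 0.27216929 0.052     ]
(374, 245.5) [0.4481235  0.22878166 0.052     ]
(374, 352) [0.5648937  0.19906188 0.052     ]
(330, 263) [0.45245561 0.18481966 0.052     ]
(417, 335) [0.55900593 0.24770526 0.052     ]
[0.5067407  0.21435435] 0.06058561205029565
[0.50810779 0.21035501 0.052     ]
```

View pics/pan2.png

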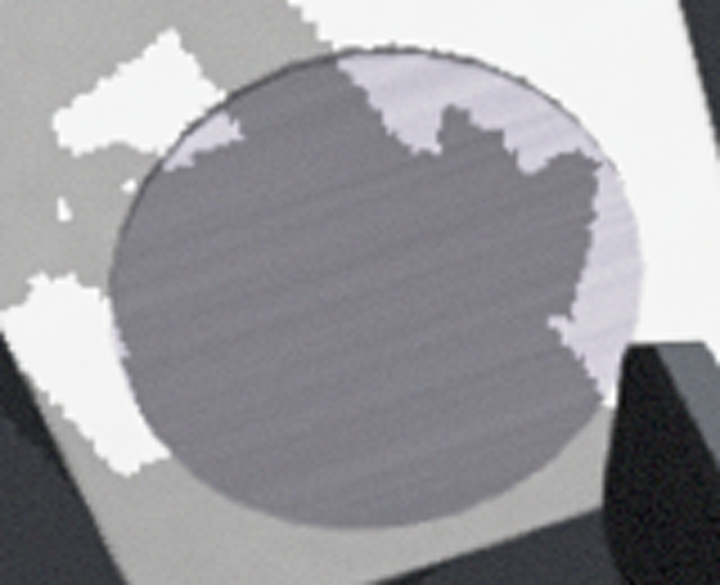

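```bash
python3 - <<'E'
from h import *
s=read_state(); rv=s['tool_rot'];print(s['position'],heads(rv),totool(np.array([.4995,-.2905,.245])-s['position'],rv)/12)
E
```

```text
[0.40382858 0.19774754 0.23132955] (np.float64(162.42182879125974), np.float64(72.42180658497684), np.float64(0.05605031358646667)) [-19.8891647  -36.3801455   -1.10569246]
```

Emit:
play_rows:
  steps:
    - [[-20,-36.5,-1,0,0,0],[-20,-36.5,-1,0,0,0],[-20,-36.5,-1,0,0,0],[-20,-36.5,-1,0,0,0],[-20,-36.5,-1,0,0,0],[-20,-36.5,-1,0,0,0],[-20,-36.5,-1,0,0,0],[-20,-36.5,-1,0,0,0],[-20,-36.5,-1,0,0,0],[-20,-36.5,-1,0,0,0],[-20,-36.5,-1,0,0,0],[-20,-36.5,-1,0,0,0]]

```text
time: 2.2
position: [0.502, -0.2892, 0.2431]
tool_rot: [-0.469, -3.106, -0.001]
contact_force: [1.7, 0.0, 0.8]
grip_width: 0.0851
```

Emit:
play_rows:
  steps:
    - [[0,0,0,0,0,-0.105],[0,0,0,0,0,-0.105],[0,0,0,0,0,-0.105],[0,0,0,0,0,-0.105],[0,0,0,0,0,0],[0,0,0,0,0,0],[0,0,0,0,0,0]]

```text
time: 2.78
position: [0.5017, -0.2879, 0.2432]
tool_rot: [0.184, -3.136, -0.001]
contact_force: [0.5, 0.9, 0.0]
grip_width: 0.0856
```

```bash
python3 - <<'E'
from h import *
s=read_state(); np.savez("w2.npz",p=s['position'],rv=s['tool_rot']); im=grab_frame("wrist"); cv2.imwrite("pics/wrist2.png",im[:,:,::-1])
rv=s['tool_rot'];print(s['time'],s['position'],heads(rv),wproj(np.array([.4995,-.2905,.141]),s['position'],rv),s['contact_force'])
E
```

```text
2.7833 [ 0.50172936 -0.28788403  0.24319943] (np.float64(-173.28321932637405), np.float64(96.71677578052628), np.float64(0.025045998168644477)) [321.44257376 239.37733026] [0.51498348 0.86287535 0.03604874]
```

View pics/wrist2.png

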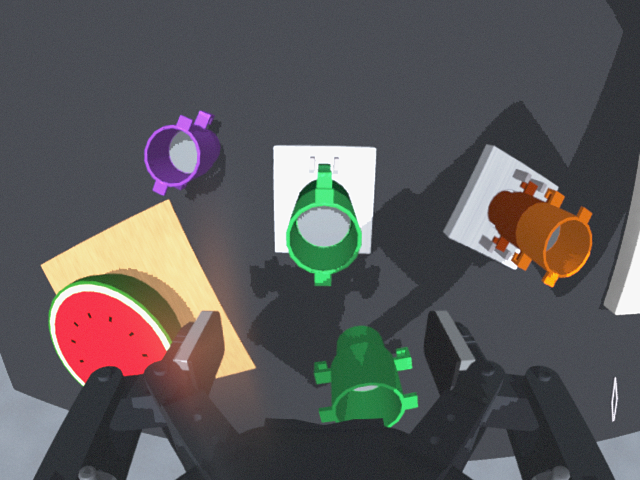

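```bash
python3 - <<'E'
from h import *
im=cv2.imread("pics/wrist2.png"); c=im[150:295,265:385]; cv2.imwrite("pics/w2c.png",cv2.resize(c,None,fx=4,fy=4,interpolation=cv2.INTER_NEAREST))
E
```

```text
(no output)
```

View pics/w2c.png

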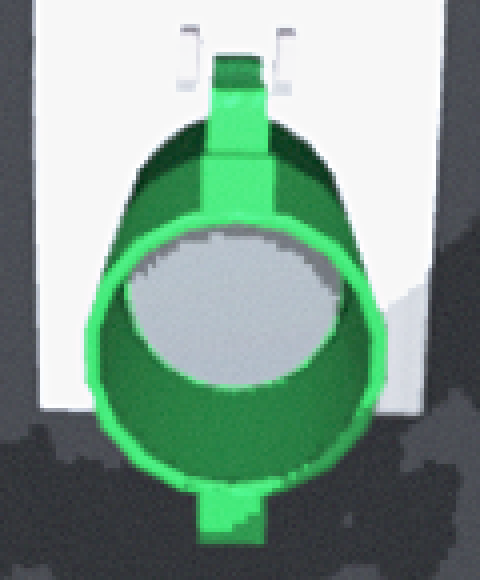

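```bash
python3 - <<'E'
from h import *
d=np.load("w2.npz"); p,rv=d['p'],d['rv']
f=lambda x,y:(265+(x-.5)/4-.375+.0,150+(y)/4-.5)
pts=[(87,345),(387,345),(237,207),(237,496),(130,257),(345,257),(120,447),(353,450)]
X=np.array([onz(wray(f(*u),p,rv),.141)[:2] for u in pts])
A=np.c_[2*X,np.ones(len(X))]; c=np.linalg.lstsq(A,(X**2).sum(1),rcond=None)[0]; r=np.sqrt(c[2]+c[:2]@c[:2]); print(c[:2],r,np.hypot(*(X-c[:2]).T)-r)
a=onz(wray(f(238,153),p,rv),.141); b=onz(wray(f(231.5,517),p,rv),.141); print(a,b,np.linalg.norm(a-b),np.degrees(np.arctan2(*(b-a)[1::-1])))
a=onz(wray(f(240,57),p,rv),.091-.0);print(a)
for q in [(33,0),(40,410)]: print(onz(wray(f(*q),p,rv),0.00))
E
```

```text
[ 0.49920782 -0.28885996] 0.026284255553089064 [-6.45920402e-05 -1.89927133e-04  6.89215408e-04 -3.43454723e-04
 -4.33230643e-04 -3.92624531e-04  2.92554729e-04  4.18549832e-04]
[ 0.46320793 -0.29297039  0.141     ] [ 0.52921916 -0.28640536  0.141     ] 0.0663368851327868 5.679577895929883
[ 0.45306703 -0.29378429  0.091     ]
[ 0.45473077 -0.3475297   0.        ]
[ 0.56733009 -0.33634078  0.        ]
```

Emit:
play_rows:
  steps:
    - [[2.6,-0.7,0,0,0,0.0175],[0,0,15,0,0,0],[0,0,20,0,0,0],[0,0,20,0,0,0],[0,0,20,0,0,0],[0,0,20,0,0,0],[0,0,15,0,0,0],[0,0,10,0,0,0],[0,0,0,0,0,0],[0,0,0,0,0,0]]

```text
time: 3.67
position: [0.4988, -0.2898, 0.1233]
tool_rot: [0.158, -3.137, -0.001]
contact_force: [0.2, -0.3, 0.7]
grip_width: 0.0857
```

```bash
python3 - <<'E'
from h import *
s=read_state(); rv=s['tool_rot'];print(s['time'],s['position'],heads(rv),s['contact_force'],s['grip_width'])
im=grab_frame("wrist"); cv2.imwrite("pics/wrist3.png",im[:,:,::-1])
print(totool(np.array([.4992,-.2889,.098])-s['position'],rv))
E
```

```text
3.6667 [ 0.4988213  -0.28982272  0.12329108] (np.float64(-174.2191904529997), np.float64(95.78079829552283), np.float64(0.03690248330778982)) [ 0.18247837 -0.29638271  0.69697035] 0.08571030314102947
[-0.48295185  0.87040227 25.29116087]
```

View pics/wrist3.png

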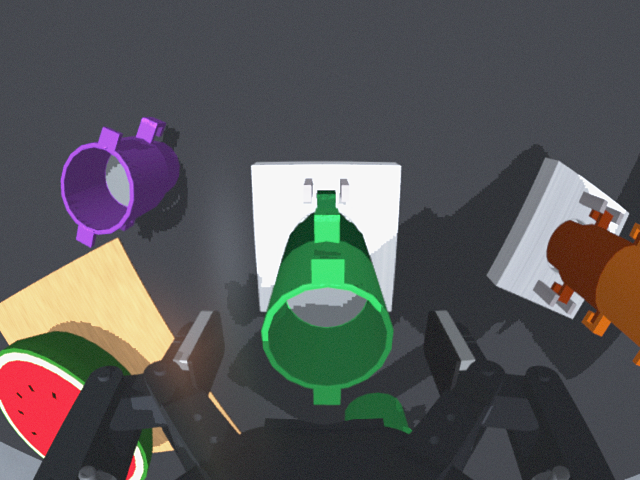

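```bash
python3 - <<'E'
from h import *
s=read_state();p,rv=s['position'],s['tool_rot']
im=cv2.imread("pics/wrist3.png")
pts=[(262.5,335),(392,335),(327,283),(327,388.5)]
X=np.array([onz(wray(u,p,rv),.141)[:2] for u in pts])
A=np.c_[2*X,np.ones(len(X))]; c=np.linalg.lstsq(A,(X**2).sum(1),rcond=None)[0]; r=np.sqrt(c[2]+c[:2]@c[:2]); print(c[:2],r)
R=Ro.from_rotvec(rv).as_matrix()
print(p,[wproj(p+R@np.array([0,0,z]),p,rv) for z in (-.02,0)])
print(totool(np.r_[c[:2],.098]-p,rv))
E
```

```text
[ 0.49986396 -0.28933639] 0.02609762999883108
[ 0.499341   -0.29022071  0.12400226] [array([325.30498451, 343.65761408]), array([325.20722243, 318.14124392])]
[-0.59375117  0.84579826 26.00202106]
```

Emit:
play_rows:
  steps:
    - [[-0.5,0.8,6,0,0,0],[0,0,8,0,0,0],[0,0,7,0,0,0],[0,0,4,0,0,0],[0,0,0,0,0,0],[0,0,0,0,0,0]]

```text
time: 4.22
position: [0.499, -0.2888, 0.0979]
tool_rot: [0.16, -3.137, -0.001]
contact_force: [-0.6, 0.4, 0.1]
grip_width: 0.0854
```

Emit:
play_rows:
  steps:
    - [[0,0,0,0,0,0],[0,0,0,0,0,0],[0,0,0,0,0,0],[0,0,0,0,0,0],[0,0,0,0,0,0],[0,0,0,0,0,0],[0,0,0,0,0,0],[0,0,0,0,0,0],[0,0,0,0,0,0],[0,0,0,0,0,0]]
  grip: 1

```text
time: 5.05
position: [0.4997, -0.2891, 0.0991]
tool_rot: [-0.16, 3.137, -0.001]
contact_force: [-0.8, 1.6, 6.1]
grip_width: 0.0534
```

```bash
python3 - <<'E'
from h import *
s=read_state(); rv=s['tool_rot'];print(s['time'],s['position'],heads(rv),s['contact_force'],s['torque'],s['grip_width'],np.degrees(s['q']))
im=grab_frame("wrist"); cv2.imwrite("pics/wrist4.png",im[:,:,::-1])
E
```

```text
5.05 [ 0.4996581  -0.2891055   0.09905735] (np.float64(-174.17271112633819), np.float64(95.82726634262697), np.float64(0.05178093570045779)) [-0.75012817  1.6058703   6.10203883] [ 0.27688537  0.08200209 -0.00244944] 0.05336684230730191 [-3.69121028e+01  2.71944693e+01  9.73506814e+01  6.09938629e-03
  5.54033125e+01 -1.32742841e+02]
```

View pics/wrist4.png

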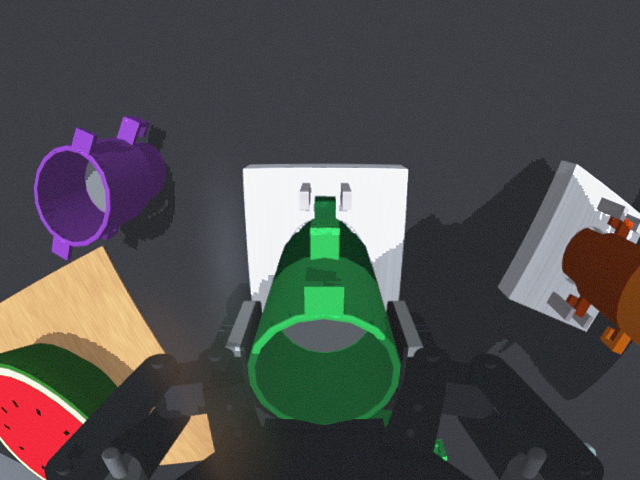

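Emit:
play_rows:
  steps:
    - [[0,0,-1.5,0,0,0],[0,0,0,0,0,0.05],[0,0,0,0,0,0.09],[0,0,0,0,0,0.09],[0,0,0,0,0,0.09],[0,0,0,0,0,0]]

```text
time: 5.6
position: [0.4992, -0.289, 0.0996]
tool_rot: [-0.347, -3.122, 0.0]
contact_force: [0.5, -0.3, -0.3]
grip_width: 0.0536
```

```bash
python3 - <<'E'
from h import *
s=read_state(); rv=s['tool_rot'];print(s['time'],s['position'],heads(rv),s['contact_force'],s['torque'],s['grip_width'],np.degrees(s['q']))
im=grab_frame("wrist"); cv2.imwrite("pics/wrist5.png",im[:,:,::-1])
E
```

```text
5.6 [ 0.49915708 -0.28900937  0.09963125] (np.float64(167.31180588758895), np.float64(77.31180755407065), np.float64(0.021632992338987196)) [ 0.50990128 -0.29747102 -0.30772555] [-0.00393807  0.02021347 -0.03559399] 0.053568136576958095 [-3.69229202e+01  2.71491969e+01  9.73269937e+01 -1.55236201e-02
  5.55412503e+01 -1.14225941e+02]
```

View pics/wrist5.png

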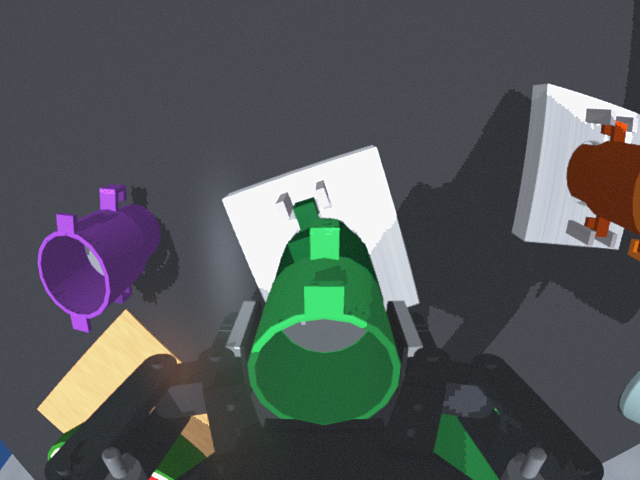

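The top cup turns with the gripper (claw at (324,243) still centred) while the lower cup's ear at (305,213) stays between the pins. I'll finish the twist.

Emit:
play_rows:
  steps:
    - [[0,0,0,0,0,0.09],[0,0,0,0,0,0.09],[0,0,0,0,0,0.09],[0,0,0,0,0,0.09],[0,0,0,0,0,0.09],[0,0,0,0,0,0.09],[0,0,0,0,0,0],[0,0,0,0,0,0]]

```text
time: 6.32
position: [0.4993, -0.289, 0.0998]
tool_rot: [-1.156, -2.921, 0.0]
contact_force: [-0.1, 0.2, -0.7]
grip_width: 0.0536
```

Emit:
play_rows:
  steps:
    - [[0,0,-2,0,0,0],[0,0,-3,0,0,0],[0,0,-5,0,0,0],[0,0,-5,0,0,0],[0,0,0,0,0,0]]

```text
time: 6.73
position: [0.5001, -0.2896, 0.1162]
tool_rot: [1.161, 2.917, -0.001]
contact_force: [0.4, 0.4, -1.0]
grip_width: 0.0532
```

```bash
python3 - <<'E'
from h import *
s=read_state(); rv=s['tool_rot'];print(s['time'],s['position'],heads(rv),s['contact_force'],s['torque'],s['grip_width'],np.degrees(s['q']))
im=grab_frame("wrist"); cv2.imwrite("pics/wrist6.png",im[:,:,::-1])
E
```

```text
6.7333 [ 0.50012157 -0.28961681  0.1162423 ] (np.float64(136.5953275125643), np.float64(46.59534207155456), np.float64(0.13134196723725658)) [ 0.39828202  0.43952582 -1.02248294] [-0.05251324  0.0042161  -0.02783089] 0.05321512640018708 [-3.69163438e+01  2.59187755e+01  9.65042318e+01 -1.00921114e-02
  5.74459269e+01 -8.35062578e+01]
```

View pics/wrist6.png

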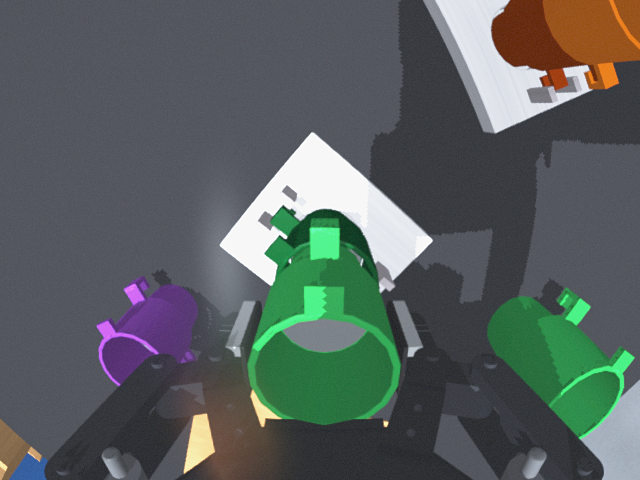

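Emit:
play_rows:
  steps:
    - [[0,0,-6,0,0,0],[0,0,-8,0,0,0],[0,0,-8,0,0,0],[0,0,-10,0,0,0],[0,0,-14,0,0,0],[0,0,-16,0,0,0],[0,0,-18,0,0,0],[0,0,-18,0,0,0],[0,0,-18,0,0,0],[0,0,-14,0,0,0],[0,0,-6,0,0,0],[0,0,0,0,0,0]]

```text
time: 7.78
position: [0.5003, -0.2897, 0.2532]
tool_rot: [1.161, 2.915, -0.002]
contact_force: [1.1, -0.2, -1.6]
grip_width: 0.0529
```

```bash
python3 - <<'E'
from h import *
s=read_state(); rv=s['tool_rot'];print(s['time'],s['position'],heads(rv),s['contact_force'],s['torque'],s['grip_width'],np.degrees(s['q']))
im=grab_frame("side"); cv2.imwrite("pics/side7.png",im[:,:,::-1])
for t in [(.44,-.02),(.507,.212)]: print(totool(np.array([*t,.25])-s['position'],rv))
E
```

```text
7.7833 [ 0.50030887 -0.28970155  0.25320983] (np.float64(136.55756359461287), np.float64(46.557654842359156), np.float64(0.2368946732388516)) [ 1.10324935 -0.19187464 -1.56915643] [ 0.0039686  -0.00762849 -0.07463018] 0.05292960015351178 [-3.69142886e+01  1.75441086e+01  8.78487347e+01 -4.97567058e-03
  7.43703106e+01 -8.34705672e+01]
[229.25311784 154.35020939   2.3258615 ]
[340.13489225 368.86848982   1.95241252]
```

View pics/side7.png

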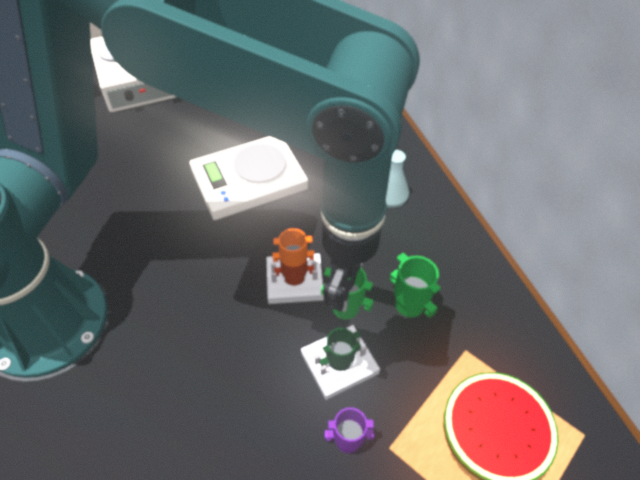

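Emit:
play_rows:
  steps:
    - [[12,13,0,0,0,0],[20,21.7,0,0,0,0],[27,29.3,0,0,0,0],[27,29.3,0,0,0,0],[27,29.3,0,0,0,0],[27,29.3,0,0,0,0],[27,29.3,0,0,0,0],[27,29.3,0,0,0,0],[27,29.3,0,0,0,0],[27,29.3,0,0,0,0],[27,29.3,0,0,0,0],[27,29.3,0,0,0,0]]

```text
time: 8.83
position: [0.5042, 0.1584, 0.2497]
tool_rot: [-1.162, -2.917, 0.002]
contact_force: [0.1, -0.6, -1.3]
grip_width: 0.0534
```

Emit:
play_rows:
  steps:
    - [[20,22,0,0,0,0],[12,13,0,0,0,0],[6,6,0,0,0,0],[0,0,0,0,0,0],[0,0,0,0,0,0],[0,0,0,0,0,0]]

```text
time: 9.33
position: [0.5058, 0.2111, 0.2503]
tool_rot: [-1.164, -2.917, 0.002]
contact_force: [-0.1, -0.5, -1.3]
grip_width: 0.0536
```

```bash
python3 - <<'E'
from h import *
s=read_state(); rv=s['tool_rot'];print(s['time'],s['position'],heads(rv),s['contact_force'],s['torque'],s['grip_width'],np.degrees(s['q']))
im=grab_frame("wrist"); cv2.imwrite("pics/wrist8.png",im[:,:,::-1])
print(totool(np.array([.507,.212,.12])-s['position'],rv))
print(wproj(np.array([.507,.212,.052]),s['position'],rv))
np.savez("w8.npz",p=s['position'],rv=rv)
E
```

```text
9.3333 [0.50576145 0.21110903 0.25027106] (np.float64(136.50600563275754), np.float64(46.50601134728325), np.float64(0.0924862283625519)) [-0.12549363 -0.47975913 -1.27259703] [-0.05564487  0.02138667  0.01122141] 0.053627503225275014 [ 1.54644354e+01  1.53411501e+01  9.14766795e+01 -4.65948558e-02
  7.32631859e+01 -3.10281233e+01]
[ -0.29332489   1.70894586 130.26845149]
[327.43616143 208.57298131]
```

View pics/wrist8.png

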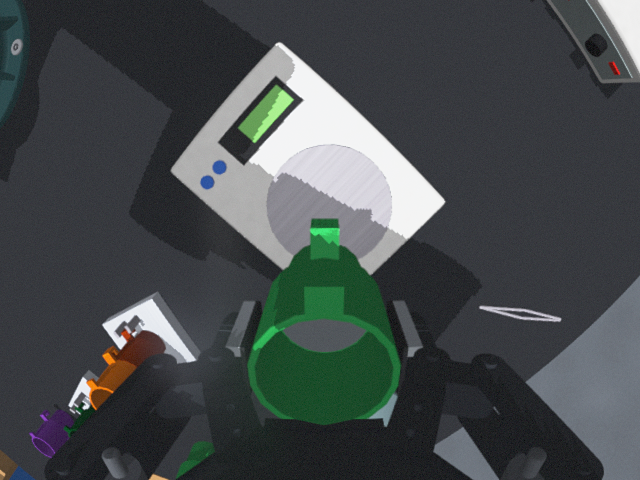

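```bash
python3 - <<'E'
from h import *
d=np.load("w8.npz"); p,rv=d['p'],d['rv']
im=cv2.imread("pics/wrist8.png"); cv2.imwrite("pics/w8c.png",cv2.resize(im[135:275,255:405],None,fx=4,fy=4,interpolation=cv2.INTER_NEAREST))
E
```

```text
(no output)
```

View pics/w8c.png

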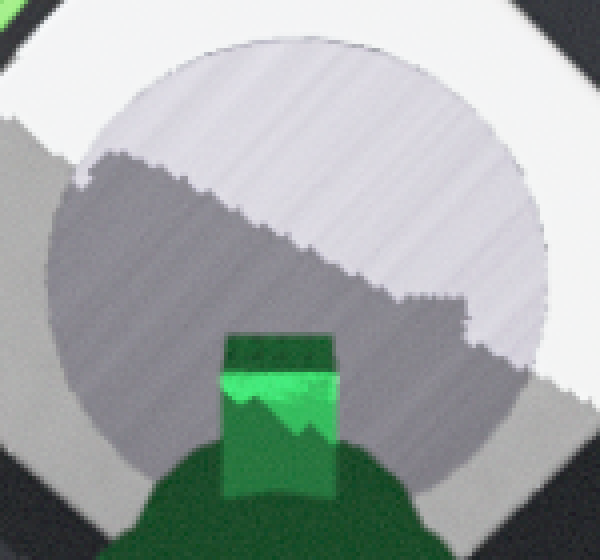

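```bash
python3 - <<'E'
from h import *
d=np.load("w8.npz"); p,rv=d['p'],d['rv']
f=lambda x,y:(255+x/4-.4,135+y/4-.4)
pts=[(47,270),(547,265),(300,37),(97,145),(492,140),(150,480),(425,492)]
X=np.array([onz(wray(f(*u),p,rv),.052)[:2] for u in pts])
A=np.c_[2*X,np.ones(len(X))]; c=np.linalg.lstsq(A,(X**2).sum(1),rcond=None)[0]; r=np.sqrt(c[2]+c[:2]@c[:2]); print(c[:2],r,np.hypot(*(X-c[:2]).T)-r)
s=read_state(); print(s['position'],totool(np.r_[c[:2],.12]-s['position'],s['tool_rot']))
E
```

```text
[0.50754844 0.21341777] 0.05925845737358521 [ 2.26039013e-04  3.55665826e-04  1.09853842e-03 -7.58340467e-04
 -1.05490962e-03 -6.74684384e-06  1.13721348e-04]
[0.50594781 0.21096106 0.2504673 ] [  0.54001926   3.03523417 130.46382691]
```

Emit:
play_rows:
  steps:
    - [[0.2,2.2,5,0,0,0],[0,0,14,0,0,0],[0,0,18,0,0,0],[0,0,20,0,0,0],[0,0,20,0,0,0],[0,0,20,0,0,0],[0,0,18,0,0,0],[0,0,14,0,0,0],[0,0,10,0,0,0],[0,0,6,0,0,0],[0,0,2,0,0,0],[0,0,0,0,0,0]]

```text
time: 10.38
position: [0.5075, 0.2139, 0.1037]
tool_rot: [-1.163, -2.918, 0.0]
contact_force: [0.5, 0.4, -0.1]
grip_width: 0.0538
```

```bash
python3 - <<'E'
from h import *
for i in range(1):
    s=read_state(); rv=s['tool_rot'];print(s['time'],s['position'],heads(rv),s['contact_force'],s['torque'],s['grip_width'])
im=grab_frame("side"); cv2.imwrite("pics/side9.png",im[:,:,::-1])
im=grab_frame("wrist"); cv2.imwrite("pics/wrist9.png",im[:,:,::-1])
print(read_state()['position'])
E
```

```text
10.3833 [0.50754935 0.21391804 0.10368126] (np.float64(136.5279555814044), np.float64(46.52795599310715), np.float64(0.016189148345272145)) [ 0.49685955  0.38688724 -0.13035379] [-0.00336376  0.04509769  0.02609597] 0.05377157823074709
[0.50810473 0.21425282 0.10449221]
```

View pics/wrist9.png

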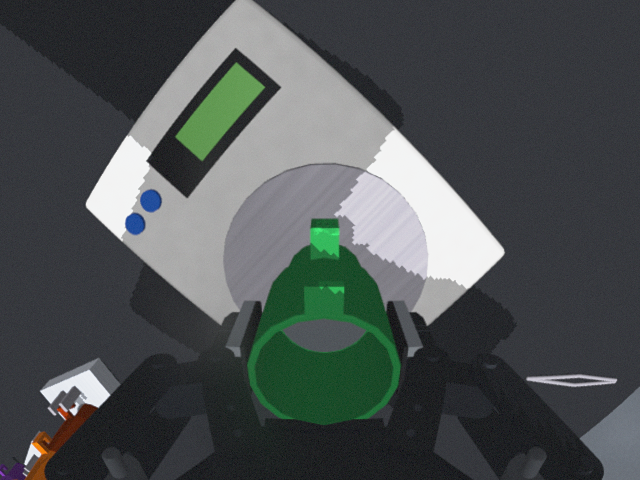

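Emit:
play_rows:
  steps:
    - [[0,0,2.5,0,0,0],[0,0,2.5,0,0,0],[0,0,1,0,0,0],[0,0,0,0,0,0]]

```text
time: 10.82
position: [0.5073, 0.2142, 0.0977]
tool_rot: [-1.163, -2.918, 0.0]
contact_force: [0.8, -1.2, -1.5]
grip_width: 0.0534
```

Emit:
play_rows:
  steps:
    - [[0,0,0.7,0,0,0],[0,0,0.7,0,0,0],[0,0,0,0,0,0]]

```text
time: 11.07
position: [0.5073, 0.2142, 0.0963]
tool_rot: [-1.163, -2.918, 0.0]
contact_force: [-0.0, 0.1, -1.6]
grip_width: 0.0532
```

Emit:
play_rows:
  steps:
    - [[0,0,0.5,0,0,0],[0,0,0.5,0,0,0],[0,0,0,0,0,0]]

```text
time: 11.32
position: [0.5074, 0.2142, 0.0953]
tool_rot: [-1.163, -2.918, 0.0]
contact_force: [0.3, -0.7, -1.1]
grip_width: 0.0537
```

Emit:
play_rows:
  steps:
    - [[0,0,0.5,0,0,0],[0,0,0,0,0,0]]

```text
time: 11.48
position: [0.5075, 0.2142, 0.0951]
tool_rot: [1.163, 2.918, -0.0]
contact_force: [-0.4, -0.5, 1.1]
grip_width: 0.0536
```

Emit:
play_rows:
  steps:
    - [[0,0,0.5,0,0,0],[0,0,0,0,0,0]]

```text
time: 11.65
position: [0.5076, 0.2142, 0.0951]
tool_rot: [1.163, 2.918, 0.0]
contact_force: [-1.8, -1.0, 6.5]
grip_width: 0.0538
```

```bash
python3 - <<'E'
from h import *
s=read_state(); print(s['position'],s['contact_force'])
im=grab_frame("wrist"); cv2.imwrite("pics/wrist10.png",im[:,:,::-1])
im=grab_frame("side"); cv2.imwrite("pics/side10.png",im[:,:,::-1])
E
```

```text
[0.50755077 0.21420405 0.09505613] [-1.81321558 -1.0153185   6.45366283]
```

Emit:
play_rows:
  steps:
    - [[0,0,0,0,0,0],[0,0,0,0,0,0],[0,0,0,0,0,0],[0,0,0,0,0,0],[0,0,0,0,0,0],[0,0,0,0,0,0],[0,0,0,0,0,0],[0,0,0,0,0,0]]
  grip: -1

```text
time: 12.42
position: [0.5074, 0.2142, 0.0943]
tool_rot: [-1.163, -2.918, 0.0]
contact_force: [0.9, 0.2, -0.0]
grip_width: 0.0856
```

```bash
python3 - <<'E'
from h import *
s=read_state(); print(s['position'],s['contact_force'],s['grip_width'])
im=grab_frame("wrist"); cv2.imwrite("pics/wrist11.png",im[:,:,::-1])
E
```

```text
[0.50742882 0.21418871 0.09434114] [ 0.89187204  0.21127625 -0.02053986] 0.08556789364949308
```

View pics/wrist11.png

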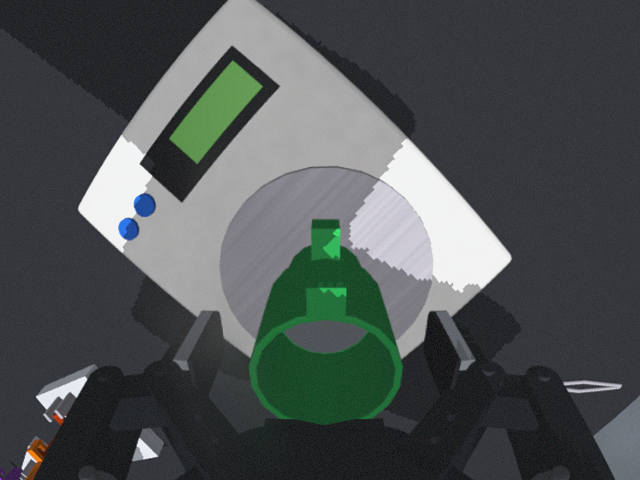

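The cup is released and upright, with its rim centred at about (326,370) and both fingers clear. Next I retreat straight up.

Emit:
play_rows:
  steps:
    - [[0,0,-4,0,0,0],[0,0,-8,0,0,0],[0,0,-12,0,0,0],[0,0,-16,0,0,0],[0,0,-20,0,0,0],[0,0,-20,0,0,0],[0,0,-20,0,0,0],[0,0,-20,0,0,0],[0,0,-15,0,0,0],[0,0,-8,0,0,0],[0,0,0,0,0,0],[0,0,0,0,0,0]]

```text
time: 13.47
position: [0.5074, 0.2142, 0.2376]
tool_rot: [1.163, 2.918, 0.001]
contact_force: [0.5, -0.0, 0.3]
grip_width: 0.0853
```

```bash
python3 - <<'E'
from h import *
s=read_state(); p,rv=s['position'],s['tool_rot']; print(s['time'],p,s['contact_force'],s['grip_width'])
np.savez("w12.npz",p=p,rv=rv)
for n in ["wrist","side"]:
    im=grab_frame(n); cv2.imwrite(f"pics/{n}12.png",im[:,:,::-1])
E
```

```text
13.4667 [0.50742286 0.21419956 0.23763128] [ 0.53418434 -0.04456956  0.28283141] 0.08532502986927626
```

View pics/wrist12.png

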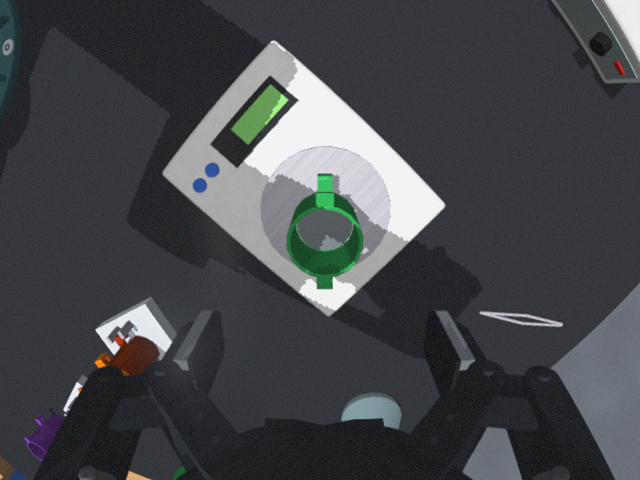

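View pics/side12.png

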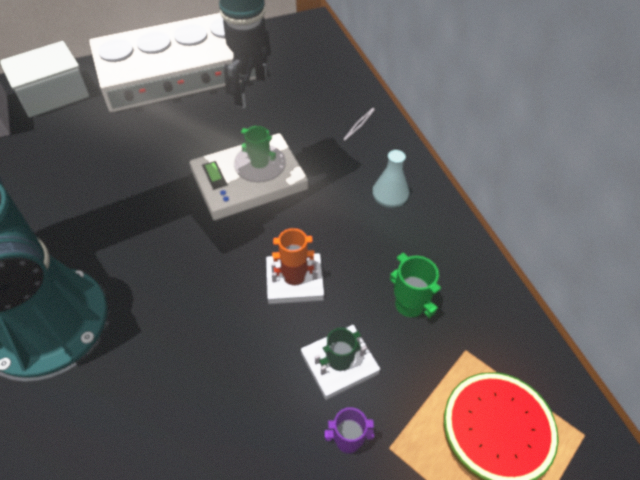

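```bash
python3 - <<'E'
from h import *
d=np.load("w12.npz"); p,rv=d['p'],d['rv']
def fit(pts,z):
    X=np.array([onz(wray(u,p,rv),z)[:2] for u in pts]); A=np.c_[2*X,np.ones(len(X))]; c=np.linalg.lstsq(A,(X**2).sum(1),rcond=None)[0]
    return c[:2],np.sqrt(c[2]+c[:2]@c[:2])
print("rim",fit([(287,240),(363,240),(325,206),(325,278.5)],.137))
print("pan",fit([(260.5,211),(390.5,208),(325,146.5),(280,260)],.052))
E
```

```text
rim (array([0.50780183, 0.21292201]), np.float64(0.026544568700214502))
pan (array([0.50928081, 0.21204585]), np.float64(0.06092896014113261))
```

The measured cup axis is within 2 mm of the pan centre. I'm handing the job in.

```bash
python3 -c "
from rig import *
print(finish_job()); s=read_state(); print(s['time'])"
```

```text
the job is handed in; nothing more can be done
None
the job is handed in; nothing more can be done
```

The top green cup now stands upright in the middle of the balance pan. I gripped it across the band, raised it about 1 mm, and twisted it about 47° on the spot (measured). It lifted out freely, I set it down at about 6.5 N, then let go and backed straight up.

- **Placing:** the wrist picture after release puts the cup's axis about 2 mm from the pan centre. The rim measured 26.5 mm in radius (27 expected) and the pan 60.9 mm (60 expected).
- **Other cups:** the last side picture shows the lower green cup still in its holder, and the orange stack and the other objects standing as before.
- **Limits:** handed in at about 13.6 s, well under 45 s, with the gripper open and touching nothing. The highest force I read was about 6.6 N.
- **Disagreements:** my estimates of the pan centre differed between views by up to about 4 mm, so I aimed near their mean. No check failed.

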